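# Move an earring board from the slotted rack to the notched display bar

## Task

Slide the blue earring board up out of its slot in the wooden rack, hook it over the display bar near the bar's far end, and slide it along the bar towards the robot until its hook drops into the red notch, then let it hang there. Do not strike the stand hard and leave the other boards, the bead dish and the vase alone.

Things in the scene. Friction and masses are not known exactly. Their poses are not given: they have to be found in the camera images.
- panel: Blue earring board with a brass hook on top, 0.1 to 0.2 kg. Board 8 mm thick (its x), 160 mm wide (its y), 110 mm high (its z); origin at the centre of its lower edge. The hook lies in the board's plane and its mouth opens to the board's -y side, 31 mm between top edge and hook tip. Bead rows on both faces, up to 57 mm high, need no care.
- hook (a point): Underside of the hook's crown, which bears on the bar: board frame (0, 0, 157) mm. Hook of 6 mm round wire: stem at y = +16 mm from the top edge up to z = 144, half-circle of centre-line radius 16 about y = 0, z = 144, tip at y = -16, z = 144; highest point 163 mm.
- grip (a point): Point on the board's top edge where there is room for the fingers: board frame (0, 58, 110) mm, on the side away from the hook's mouth.
- rack: Fixed wooden rack, 172 mm (x) by 190 mm (y), 60 mm high; origin under its centre. Three slots for boards run along its y at x = -50, 0 and 50 mm; slot 12 mm wide, floor 12 mm high, guides only at the two ends (20 mm long each), 10 mm of play lengthwise in all. The blue board stands in any of the three slots.
- stand: Fixed display stand; origin on the table midway between its posts; x runs along the bar, away from the robot. Posts: 12 mm brass rods at x = -130 and +130 mm, feet 45 by 110 by 12 mm, joined by a strip 24 mm wide, 10 mm high. Board hanging on the plain bar: hook point 192.6 mm above this origin; in the notch: 188.2 mm.
- bar_middle (a point): Point on the bar's axis midway between the posts, 185 mm up. The level round white bar is 16 mm thick and has one red notch all round: 16 mm long, 7 mm thick inside, square ends. The notch lies within 38 mm of this point either way; its place differs each time and is not given: look for the red or feel for the drop of 4.5 mm.
- board_a: Cork sample board, 8 by 160 by 95 mm, no hook, standing in another slot of the rack; origin at the centre of its lower edge. Leave alone.
- board_b: Plywood sample board, 8 by 160 by 95 mm, no hook, in the third slot; origin at the centre of its lower edge. Leave alone.
- dish: White dish of beads, 100 mm across, 22 mm high; origin under its centre. Leave alone.
- vase: Blue vase, 68 mm across, 75 mm high, with flowers to about 170 mm; origin under its centre. Leave alone.

How it is judged:
By the outcome, as a careful person would: the job done as asked, in the order asked, and still so for the second after the job is handed in, with the robot touching nothing.
It also fails if it takes over 61 s, if anything falls off the work surface, if the arm or the gripper's body presses on something with over 40 N, if the wrist force passes 120 N, or if a joint passes its speed limit or range.

## Robot

A 7-joint arm with a two-finger parallel gripper is mounted at the origin on the work surface. World frame = base frame: x ahead of the robot, y to its left, z up, the work surface at z = 0. Lengths are in m, angles in rad, forces in N, time in s.
With the tool pointing down it reaches from about 0.4 to 0.85 m from the base axis. Payload 4.5 kg.
Tool frame: the origin (TCP) lies midway between the tips of the shut fingers; the grasp point (between the pads) lies 19 mm behind it; z points along the fingers, x is the direction in which the jaws open and shut, and the axes are right-handed (so a half turn about z gives the same grasp; the last joint's range is limited). The gripper opens to 88 mm and grips with 3 to 60 N. Pads are 18 mm wide; open, the fingers measure 123 mm over their backs; the gripper's body (75 mm by 187 mm) begins 45 mm behind the grasp point.
Start: joints at [1.381, 0.689, -0.195, 1.565, 0.157, 0.902, -0.215], TCP at [0.139, -0.609, 0.239] pointing down, gripper open.
Joint ranges: [-3.01, 3.01], [-0.46, 2.08], [-1.47, 1.51], [0.13, 2.56], [-1, 4.14], [0.04, 2.09], [-2.66, 2.66]. Speed limits (rad/s): [2.57, 2.57, 3.14, 3.14, 3.14, 3.14, 3.14].

## Interface

Orientations are given as a rotation vector (axis times angle).
In Python, from station import env gives the robot as it stands.
- The arm moves only by the tool step_arm, never from a script. Its argument "targets" is a list of rows, each a list of 7 numbers: the turn, a rotation vector about the world's x, y, z in degrees, then the shift along the world's x, y, z in m, then the closure, from 0 (fully open) to 1 (shut). In form: [[ax, ay, az, tx, ty, tz, grip], ...]. A call has exactly 10 rows; each row shifts and turns the commanded pose from where the row before left it; what a row does not reach is not made up. A row lasts 1/10 s, in which the tool goes at most 50 mm and 8.59 degrees, less where a joint would pass 70% of its speed; a pose out of reach is approached as far as the arm can. A call with a gripper value outside its range is refused whole. The fingers move at their own pace and stop on an object; the grip force is fixed at half the most. Time passes only in rows, so rows that do not move let the fingers close, or fill a call up. It gives the time, the measured TCP pose, the force and the opening at its end, in the units of the state.
- env.state(): the state, without advancing time (a new reading comes with each control period).
- env.camera(name): name is "scene" or "top" or "wrist"; returns a dict with "image" (384x512x3 uint8, blue, green, red), "depth" (384x512 float32, m along the optical axis (not along the pixel's ray), 0 where there is no reading), "K" (3x3 intrinsics, pixels), "rvec" (rotation vector, rad) and "tvec" (3), from world to camera coordinates, as OpenCV has them; the wrist camera has in their place "mount" (4x4, takes a point from camera to tool coordinates, whose origin is the TCP and whose axes are the tool frame's). Camera axes: x right, y down, z forward; pixel columns grow to the right and rows downward; lengths in m; the calibration is good to about 2 mm. A picture is of the moment at which its call begins: read the wrist's pose just before it.
- env.finish_job(): hands the job in, once; it reports no verdict.
The state is a dict: "t": time; "joint_positions": joint angles; "qd": joint speeds; "effort": joint torques, N m; "tool_pos": TCP position; "tcp_rot": TCP orientation; "force": force on the tool from outside, world axes, zero at the start; "moment": the same for the moment, N m; "finger_gap": finger opening in m.
Only numpy, scipy, OpenCV 4.12 (cv2) and the standard library are available. Lean on these libraries where they do the work, as an engineer would, in place of code of your own. Each camera call takes 0.05 s, during which the arm holds its last target. There are 200 camera calls.

## Working session

There is one attempt and no reset: what is moved stays moved. The work goes in short steps, Python scripts to look and compute and a tool call to move; the robot and the scene stay as the last step left them, time stands still between calls to the robot, and variables do not carry over. Pictures are saved under pics/ and viewed, about 8 in all and at most 12, crops included, and the job is handed in when it is done.

Besides the shell and the picture viewer there is one more tool, called after "Emit:" by a JSON object that holds its "op" and its "data". step_arm: Moves the arm, as the interface text tells. Its arguments: {"type":"object","properties":{"targets":{"type":"array","items":{"type":"array","items":{"type":"number"}}}},"required":["targets"]}

```bash
mkdir -p pics; ls
cat > h.py <<'E'
import numpy as np, cv2
from station import env
from scipy.spatial.transform import Rotation as R
def cam(name):
    s=env.state(); c=env.camera(name)
    if 'mount' in c:
        T=np.eye(4);T[:3,:3]=R.from_rotvec(s['tcp_rot']).as_matrix();T[:3,3]=s['tool_pos']
        c['T']=T@np.array(c['mount'])
    else:
        M=np.eye(4);M[:3,:3]=cv2.Rodrigues(np.array(c['rvec'],float))[0];M[:3,3]=np.ravel(c['tvec']);c['T']=np.linalg.inv(M)
    np.savez(''+name+'.npz',**{k:np.array(v) for k,v in c.items()})
    return c
def ray(c,u,v):
    d=np.linalg.inv(c['K'])@np.array([u,v,1.]); return c['T'][:3,3],c['T'][:3,:3]@d
def onz(c,u,v,z):
    o,d=ray(c,u,v); return o+d*(z-o[2])/d[2]
def cloud(c):
    v,u=np.indices(c['depth'].shape); d=c['depth']
    P=np.stack([u,v,np.ones_like(u)],-1)@np.linalg.inv(c['K']).T*d[...,None]
    return P@c['T'][:3,:3].T+c['T'][:3,3]
def tri(c1,p1,c2,p2):
    (o1,d1),(o2,d2)=ray(c1,*p1),ray(c2,*p2)
    s=np.linalg.lstsq(np.stack([d1,-d2],1),o2-o1,rcond=None)[0]
    a,b=o1+s[0]*d1,o2+s[1]*d2; return (a+b)/2,np.linalg.norm(a-b)
E
python3 - <<'E'
from h import *
s=env.state();print(s)
a=cam('scene');b=cam('top')
for n,c in (('scene',a),('top',b)): print(n,c['K'],c['T'])
cv2.imwrite('pics/scene0.png',a['image']);cv2.imwrite('pics/top0.png',b['image'])
E
```

```text
pics
{'t': 0.0, 'joint_positions': array([ 1.38077481,  0.68997118, -0.19449792,  1.56635382,  0.15729696,
        0.90248569, -0.21510021]), 'qd': array([-9.21733568e-04, -1.93896863e-03,  7.56084045e-05,  8.33600534e-04,
        4.65080188e-04, -2.86342203e-04,  1.11664055e-04]), 'effort': array([ 2.19483136e-04, -5.27564371e+01, -1.26675982e+00, -1.53428060e+01,
       -5.26561635e-02,  6.37103309e-03,  1.78696323e-04]), 'tool_pos': array([ 0.13852647, -0.60880445,  0.23791501]), 'tcp_rot': array([-2.45489627e+00,  1.95873245e+00,  2.37458958e-03]), 'force': array([0.56891481, 0.43220828, 0.81198471]), 'moment': array([-0.05236739, -0.03043596, -0.03264232]), 'finger_gap': 0.08829058397830417}
scene [[363.39881497   0.         250.76598579]
 [  0.         363.39881497 194.29683202]
 [  0.           0.           1.        ]] [[-0.62896508  0.49651832 -0.59822445  1.26125681]
 [ 0.77728633  0.41659545 -0.47145964  0.47880722]
 [ 0.01512924 -0.76152333 -0.64796089  0.81475846]
 [ 0.          0.          0.          1.        ]]
top [[370.01430704   0.         253.04772339]
 [  0.         370.01430704 189.4451297 ]
 [  0.           0.           1.        ]] [[-0.00955492 -0.9845691   0.1747352   0.43761482]
 [-0.9998588   0.00699135 -0.01528087 -0.00130678]
 [ 0.01382344 -0.17485654 -0.98449688  1.21059717]
 [ 0.          0.          0.          1.        ]]
```

View pics/scene0.png

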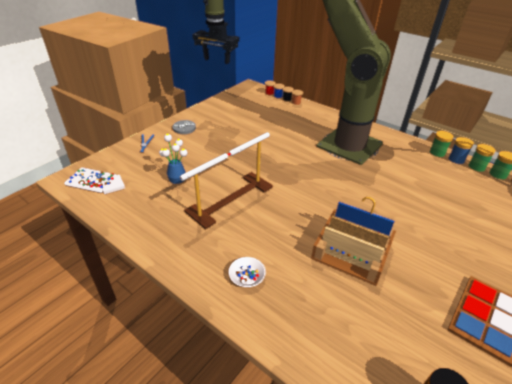

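View pics/top0.png

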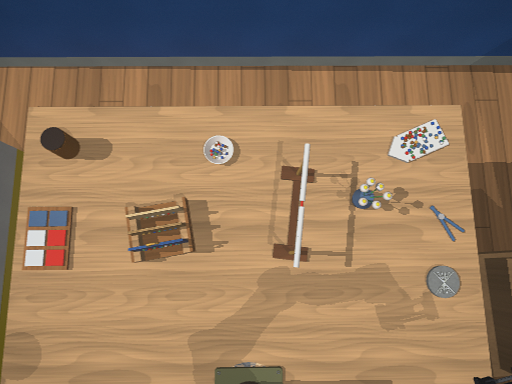

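Scene view: rack near (355,240), hook at (370,203), bar from (185,177) to (270,135), red at (228,155). Top view: the blue board is in the slot nearest the robot, (158,245); bar from (307,145) to (296,266), red at (301,203). Next I measure these.

```bash
cat > m.py <<'E'
from h import *
L=lambda n:dict(np.load(n+'.npz'))
a,b=L('scene'),L('top')
for n,c in (('scene',a),('top',b)):
    hsv=cv2.cvtColor(c['image'],cv2.COLOR_BGR2HSV);P=cloud(c);H,S,V=cv2.split(hsv)
    ok=c['depth']>0
    roi=(P[...,1]>0.1)&(P[...,1]<.45)&(P[...,0]>.3)&(P[...,0]<.75)
    m=(H>100)&(H<130)&(S>100)&ok&roi&(P[...,2]>.03)
    p=P[m];print(n,'blue',len(p),p.min(0),p.max(0))
    q=p[p[:,2]>p[:,2].max()-.012];print(' top edge',q.mean(0),q.min(0),q.max(0))
    if len(q)>5: print(' dir',np.linalg.svd(q[:,:2]-q[:,:2].mean(0))[2][0])
    roi2=(P[...,1]<0)&(P[...,1]>-.3)&(P[...,0]>.3)&(P[...,0]<.85)&(P[...,2]>.165)&(P[...,2]<.21)&ok
    w=roi2&(S<70)&(V>120);p=P[w];print('bar',len(p),p.mean(0),p[p[:,0]<p[:,0].min()+.02].mean(0),p[p[:,0]>p[:,0].max()-.02].mean(0),p.min(0),p.max(0))
    r=roi2&((H<8)|(H>172))&(S>110);p=P[r];print('red',len(p),p.mean(0) if len(p) else 0,p.min(0),p.max(0)); print(np.argwhere(r)[:,::-1].mean(0))
    h=roi&(P[...,2]>.125)&ok;p=P[h];print('hook pts',len(p),p.round(3).tolist()[:40])
    d=roi&(P[...,2]>.03)&(P[...,2]<.07)&ok;p=P[d];print('rack',p.min(0),p.max(0))
x,y,w,h=335,185,75,105
s1=cv2.resize(a['image'][185:295,300:410],(400,400),interpolation=cv2.INTER_CUBIC)
s2=cv2.resize(b['image'][180:280,110:210],(400,400),interpolation=cv2.INTER_CUBIC)
cv2.imwrite('pics/crop0.png',np.hstack([s1,s2]))
E
python3 m.py
```

```text
scene blue 804 [0.45697172 0.1919202  0.04090738] [0.58669439 0.34370853 0.12348458]
 top edge [0.47351838 0.26926767 0.11786774] [0.45697172 0.19277943 0.11151634] [0.48908144 0.34310299 0.12348458]
 dir [-0.17034144  0.9853851 ]
bar 484 [ 0.59588772 -0.15157032  0.187949  ] [ 0.41473133 -0.12926275  0.1873995 ] [ 0.74362998 -0.17025824  0.18740489] [ 0.40388265 -0.17915386  0.16935911] [ 0.75333411 -0.12435236  0.19438495]
red 8 [ 0.57332066 -0.1516722   0.184493  ] [ 0.56958556 -0.15741434  0.17866832] [ 0.57964117 -0.14891635  0.18801071]
[229.    153.875]
hook pts 57 [[0.472, 0.253, 0.167], [0.473, 0.256, 0.169], [0.473, 0.259, 0.171], [0.471, 0.261, 0.171], [0.471, 0.263, 0.172], [0.47, 0.266, 0.173], [0.475, 0.252, 0.164], [0.475, 0.255, 0.166], [0.474, 0.257, 0.167], [0.476, 0.26, 0.17], [0.474, 0.262, 0.17], [0.473, 0.265, 0.171], [0.473, 0.267, 0.172], [0.472, 0.269, 0.172], [0.469, 0.271, 0.171], [0.473, 0.25, 0.159], [0.476, 0.253, 0.162], [0.474, 0.255, 0.162], [0.473, 0.268, 0.169], [0.473, 0.27, 0.17], [0.47, 0.272, 0.169], [0.47, 0.275, 0.17], [0.475, 0.248, 0.155], [
[... 1335 characters left out ...]
0.174], [0.473, 0.258, 0.173], [0.473, 0.256, 0.17], [0.473, 0.253, 0.173], [0.473, 0.251, 0.169], [0.473, 0.249, 0.167], [0.474, 0.249, 0.155], [0.475, 0.241, 0.126], [0.471, 0.282, 0.165], [0.471, 0.277, 0.173], [0.471, 0.275, 0.173], [0.471, 0.271, 0.174], [0.471, 0.268, 0.176], [0.471, 0.266, 0.174], [0.47, 0.263, 0.175], [0.471, 0.261, 0.173], [0.471, 0.258, 0.171], [0.471, 0.256, 0.169], [0.472, 0.243, 0.128], [0.468, 0.282, 0.165], [0.468, 0.277, 0.172], [0.468, 0.275, 0.171], [0.468, 0.272, 0.172], [0.469, 0.28, 0.132], [0.469, 0.278, 0.128], [0.466, 0.282, 0.143], [0.466, 0.281, 0.136], [0.466, 0.279, 0.133]]
rack [0.4201563  0.16702664 0.03009216] [0.62043252 0.38100462 0.06996379]
```

View pics/crop0.png

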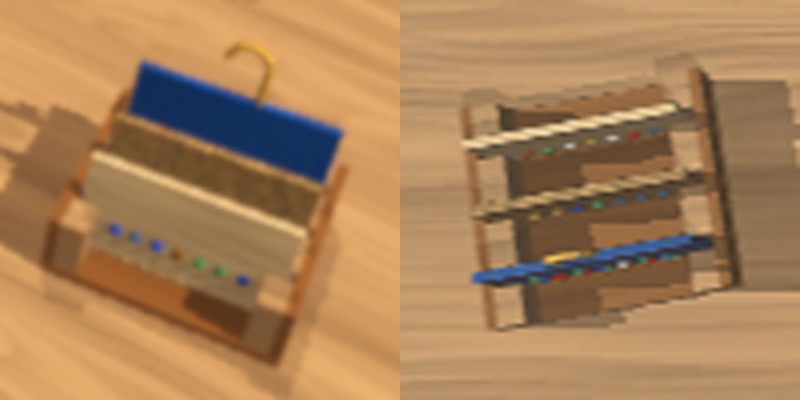

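The crop shows the blue board in the near slot. Its hook stem is on the board's world +y side and the mouth faces -y, so board x lies close to bar x. Next: tool yaw, and where the wrist camera looks.

Run:
```python
from h import *
s=env.state();M=R.from_rotvec(s['tcp_rot']).as_matrix();print(M.round(3),'yaw of tool x',np.degrees(np.arctan2(M[1,0],M[0,0])))
c=cam('wrist');print(np.array(c['mount']).round(4),c['K'].round(1),c['T'].round(3))
print('fov point z=0.19 centre',onz(c,256,192,0.19))
a,b=dict(np.load('scene.npz')),dict(np.load('top.npz'))
print('red tri',tri(a,(229,153.9),b,(301.6,202.8)))
P=cloud(b);print('vase',P[200,365],'dish',P[150,219])
```

```text
[[ 0.222 -0.975 -0.   ]
 [-0.975 -0.222  0.002]
 [-0.002  0.    -1.   ]] yaw of tool x -77.17023865462605
[[ 1.000e+00  5.000e-04 -1.000e-04 -0.000e+00]
 [-4.000e-04  9.487e-01  3.161e-01 -8.160e-02]
 [ 3.000e-04 -3.161e-01  9.487e-01 -1.454e-01]
 [ 0.000e+00  0.000e+00  0.000e+00  1.000e+00]] [[342.9   0.  256. ]
 [  0.  342.9 190.9]
 [  0.    0.    1. ]] [[ 0.222 -0.925 -0.309  0.218]
 [-0.975 -0.212 -0.069 -0.591]
 [-0.002  0.316 -0.949  0.383]
 [ 0.     0.     0.     1.   ]]
fov point z=0.19 centre [ 0.15459092 -0.60510489  0.19      ]
red tri (array([ 0.57864939, -0.15024711,  0.18845711]), np.float64(0.0052393017884032516))
vase [ 0.59480581 -0.34858264  0.13323285] dish [0.78559083 0.09292359 0.01113542]
```

Emit:
{"op": "step_arm", "data": {"targets": [[0, 0, 0, 0, 0, 0.05, 0], [0, 0, 0, 0, 0, 0.05, 0], [0, 0, 0, 0.04, 0.02, 0.03, 0], [0, 0, 0, 0.045, 0.02, 0, 0], [0, 0, 0, 0.045, 0.02, 0, 0], [0, 0, 0, 0.045, 0.02, 0, 0], [0, 0, 0, 0.045, 0.02, 0, 0], [0, 0, 0, 0.035, 0.035, 0, 0], [0, 0, 0, 0.03, 0.04, 0, 0], [0, 0, 0, 0.02, 0.045, 0, 0]]}}

```text
t: 1.15
tool_pos: [0.4429, -0.3889, 0.3659]
tcp_rot: [-2.456, 1.958, -0.0]
force: [0.4, -0.0, 0.3]
finger_gap: 0.0885
```

Emit:
{"op": "step_arm", "data": {"targets": [[0, 0, 7.5, 0.015, 0.03, 0, 0], [0, 0, 7.5, 0.015, 0.03, 0, 0], [0, 0, 7.5, 0.015, 0.03, 0, 0], [0, 0, 7.5, 0.015, 0.03, 0, 0], [0, 0, 7.5, 0.015, 0.03, 0, 0], [0, 0, 7.5, 0.015, 0.03, 0, 0], [0, 0, 7.5, 0.015, 0.03, 0, 0], [0, 0, 7.5, 0.015, 0.03, 0, 0], [0, 0, 7.5, 0.015, 0.03, 0, 0], [0, 0, 2.5, 0.005, 0.03, 0, 0]]}}

```text
t: 2.15
tool_pos: [0.5817, -0.0896, 0.366]
tcp_rot: [-3.135, 0.191, 0.0]
force: [0.1, -0.2, -0.3]
finger_gap: 0.0879
```

```bash
cat > bar.py <<'E'
from h import *
s=env.state();M=R.from_rotvec(s['tcp_rot']).as_matrix();print(s['t'],s['tool_pos'],'yaw',np.degrees(np.arctan2(M[1,0],M[0,0])),s['joint_positions'].round(2))
c=cam('wrist');P=cloud(c);H,S,V=cv2.split(cv2.cvtColor(c['image'],cv2.COLOR_BGR2HSV));ok=c['depth']>0
roi=(P[...,1]<0)&(P[...,1]>-.3)&(P[...,2]>.17)&(P[...,2]<.21)&ok
w=roi&(S<70)&(V>110);p=P[w];print('bar',len(p),p.min(0),p.max(0))
for lo in np.arange(.40,.76,.04):
    q=p[(p[:,0]>lo)&(p[:,0]<lo+.04)]
    if len(q)>20: print(lo.round(2),len(q),q.mean(0).round(4),q[:,1].min().round(4),q[:,1].max().round(4),q[:,2].max().round(4))
r=roi&((H<8)|(H>172))&(S>110);uv=np.argwhere(r)[:,::-1];p=P[r]
print('red',len(p),p.mean(0),p.min(0),p.max(0),'px',uv.mean(0),uv.min(0),uv.max(0),'ray z=.185:',onz(c,*uv.mean(0),.188))
b=dict(np.load('top.npz'));a=dict(np.load('scene.npz'))
print('tri w/top',tri(c,uv.mean(0),b,(301.6,202.8)),'scene',tri(c,uv.mean(0),a,(229,153.9)))
cv2.imwrite('pics/wrist1.png',c['image'])
E
python3 bar.py
```

```text
2.15 [ 0.58173761 -0.08956139  0.36601378] yaw -6.965838378177437 [ 0.4   0.55 -0.57  1.48  0.31  1.2  -0.34]
bar 4932 [ 0.40449179 -0.18123053  0.18042691] [ 0.75315795 -0.1233133   0.19420808]
0.4 500 [ 0.4229 -0.131   0.1901] -0.1414 -0.1233 0.1939
0.44 586 [ 0.46   -0.1356  0.19  ] -0.1459 -0.1266 0.1935
0.48 589 [ 0.4999 -0.1404  0.19  ] -0.1508 -0.132 0.1942
0.52 593 [ 0.54   -0.1453  0.1899] -0.1557 -0.1373 0.1937
0.56 367 [ 0.5813 -0.1508  0.1897] -0.1623 -0.1421 0.1935
0.6 620 [ 0.62   -0.1558  0.1898] -0.1673 -0.1479 0.1937
0.64 603 [ 0.6599 -0.1608  0.1899] -0.1722 -0.1523 0.1938
0.68 592 [ 0.6998 -0.1657  0.1901] -0.1765 -0.1573 0.1938
0.72 482 [ 0.736  -0.1701  0.1902] -0.1812 -0.1624 0.1937
red 88 [ 0.57838758 -0.15173916  0.1872047 ] [ 0.57102855 -0.1553332   0.18498074] [ 0.58587514 -0.14852471  0.18924477] px [260.84090909 224.5       ] [254 222] [268 227] ray z=.185: [ 0.57841987 -0.15138665  0.188     ]
tri w/top (array([ 0.57930363, -0.15190414,  0.18823767]), np.float64(0.0021012292382429605)) scene (array([ 0.57774326, -0.14962604,  0.18836596]), np.float64(0.0032527121110558356))
```

View pics/wrist1.png

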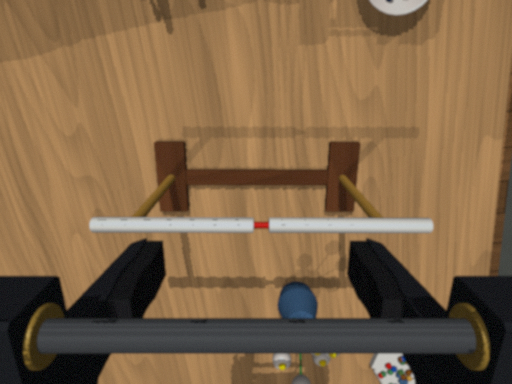

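Wrist view: bar level from (90,225) to (433,225), red notch at (261,225), so the notch is about mid-bar at (0.5785,-0.1515). All views agree within 3 mm. Now to the rack.

Emit:
{"op": "step_arm", "data": {"targets": [[0, 0, 2, -0.012, 0.042, 0, 0], [0, 0, 2, -0.012, 0.042, 0, 0], [0, 0, 2, -0.012, 0.042, 0, 0], [0, 0, 2, -0.012, 0.042, 0, 0], [0, 0, 2, -0.012, 0.042, 0, 0], [0, 0, 2, -0.012, 0.042, 0, 0], [0, 0, 2, -0.012, 0.042, 0, 0.6], [0, 0, 2, -0.012, 0.042, 0, 0.62], [0, 0, 1, -0.012, 0.042, 0, 0.62], [0, 0, 0, -0.012, 0.038, 0, 0.62]]}}

```text
t: 3.2
tool_pos: [0.46, 0.3267, 0.3664]
tcp_rot: [3.13, 0.27, -0.001]
force: [1.6, -0.2, 0.4]
finger_gap: 0.0581
```

```bash
cat > rack.py <<'E'
from h import *
s=env.state();M=R.from_rotvec(s['tcp_rot']).as_matrix();print(s['t'],s['tool_pos'],'yaw',np.degrees(np.arctan2(M[1,0],M[0,0])),s['joint_positions'].round(2),s['finger_gap'])
c=cam('wrist');P=cloud(c);H,S,V=cv2.split(cv2.cvtColor(c['image'],cv2.COLOR_BGR2HSV));ok=c['depth']>0
roi=(P[...,1]>.1)&(P[...,1]<.45)&(P[...,0]>.3)&(P[...,0]<.6)&ok
m=roi&(H>100)&(H<130)&(S>100)&(P[...,2]>.113)&(P[...,2]<.135);p=P[m]
print('top edge',len(p),p.mean(0),p.min(0),p.max(0))
mu=p[:,:2].mean(0);d=np.linalg.svd(p[:,:2]-mu,full_matrices=False)[2][0];d*=np.sign(d[1]);n=np.array([-d[1],d[0]])
t=(p[:,:2]-mu)@d;w=(p[:,:2]-mu)@n
print('yaw',np.degrees(np.arctan2(-d[0],d[1])),'t',t.min(),t.max(),'w',w.min(),w.max(),'centre',mu+d*(t.min()+t.max())/2)
g=mu+d*((t.min()+t.max())/2+.062);print('grip62',g,'z',np.percentile(p[:,2],[5,50,95]))
h=roi&(P[...,2]>.15)&(P[...,2]<.19);q=P[h];print('hook',len(q),q.mean(0),q.min(0),q.max(0))
k=roi&~((H>100)&(H<130))&(P[...,2]>.095)&(P[...,2]<.115)&(P[...,0]>mu[0]+.02);q=P[k];print('cork top',len(q),q.mean(0) if len(q) else 0)
cv2.imwrite('pics/wrist2.png',c['image'])
E
python3 rack.py
```

```text
3.2 [0.45999515 0.32671529 0.36636878] yaw 9.858815846785863 [-0.3   0.53 -0.67  1.55  0.35  1.18 -0.87] 0.05812521031684705
top edge 476 [0.46841244 0.28425111 0.12114533] [0.45458436 0.19004886 0.11597003] [0.48671492 0.3470734  0.12369033]
yaw 9.694823428271459 t -0.09537684823858303 0.06340709292256812 w -0.0040926886006091975 0.0032530768854615263 centre [0.4711043  0.26849452]
grip62 [0.46066348 0.32960908] z [0.11987674 0.12116597 0.12249357]
hook 190 [0.47099227 0.27332274 0.16826966] [0.46643784 0.2519118  0.15029812] [0.47641431 0.28639866 0.17504421]
cork top 1787 [0.54335365 0.2903827  0.1050545 ]
```

View pics/wrist2.png

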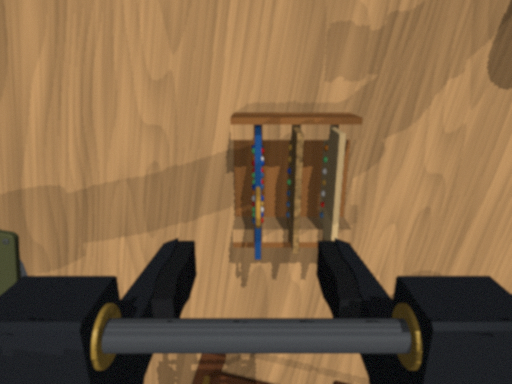

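Wrist view: blue board edge at column 258, rows 125–260; hook at (258,205); cork at column 296 and plywood at 335. Top edge is at z=0.121 and the grip point at (0.4607,0.3296). Descending.

Emit:
{"op": "step_arm", "data": {"targets": [[0, 0, 0, 0.0007, 0.003, -0.02, 0.62], [0, 0, 0, 0, 0, -0.03, 0.62], [0, 0, 0, 0, 0, -0.03, 0.62], [0, 0, 0, 0, 0, -0.03, 0.62], [0, 0, 0, 0, 0, -0.03, 0.62], [0, 0, 0, 0, 0, -0.03, 0.62], [0, 0, 0, 0, 0, -0.03, 0.62], [0, 0, 0, 0, 0, -0.02, 0.62], [0, 0, 0, 0, 0, -0.01, 0.62], [0, 0, 0, 0, 0, 0, 0.62]]}}

```text
t: 4.25
tool_pos: [0.4612, 0.3273, 0.1355]
tcp_rot: [3.128, 0.269, -0.003]
force: [-0.4, -1.0, 0.1]
finger_gap: 0.0335
```

Emit:
{"op": "step_arm", "data": {"targets": [[0, 0, 0, 0, 0.002, -0.012, 0.62], [0, 0, 0, 0, 0, -0.012, 0.62], [0, 0, 0, 0, 0, -0.011, 0.62], [0, 0, 0, 0, 0, -0.008, 0.62], [0, 0, 0, 0, 0, 0, 0.62], [0, 0, 0, 0, 0, 0, 1], [0, 0, 0, 0, 0, 0, 1], [0, 0, 0, 0, 0, 0, 1], [0, 0, 0, 0, 0, 0, 1], [0, 0, 0, 0, 0, 0, 1]]}}

```text
t: 5.25
tool_pos: [0.4617, 0.3303, 0.094]
tcp_rot: [-3.13, -0.269, -0.001]
force: [-0.5, 0.2, 2.1]
finger_gap: 0.0079
```

Gripped (8 mm gap). Lifting straight up.

Emit:
{"op": "step_arm", "data": {"targets": [[0, 0, 0, 0, 0, 0.004, 1], [0, 0, 0, 0, 0, 0.008, 1], [0, 0, 0, 0, 0, 0.012, 1], [0, 0, 0, 0, 0, 0.015, 1], [0, 0, 0, 0, 0, 0.02, 1], [0, 0, 0, 0, 0, 0.02, 1], [0, 0, 0, 0, 0, 0.02, 1], [0, 0, 0, 0, 0, 0.02, 1], [0, 0, 0, 0, 0, 0.016, 1], [0, 0, 0, 0, 0, 0, 1]]}}

```text
t: 6.25
tool_pos: [0.4625, 0.3314, 0.2315]
tcp_rot: [-3.127, -0.268, -0.007]
force: [-0.3, 0.8, -1.4]
finger_gap: 0.008
```

```bash
cat > held.py <<'E'
from h import *
import sys
s=env.state();Rm=R.from_rotvec(s['tcp_rot']).as_matrix();p0=s['tool_pos'];print(s['t'],p0,'yaw',np.degrees(np.arctan2(Rm[1,0],Rm[0,0])),'force',s['force'].round(1),s['joint_positions'].round(2),s['finger_gap'])
for n in ('top','scene','wrist'):
    c=cam(n);P=cloud(c);H,S,V=cv2.split(cv2.cvtColor(c['image'],cv2.COLOR_BGR2HSV));ok=c['depth']>0
    Q=(P-p0)@Rm   # tool frame; x thickness, y = -board y, z down
    box=ok&(abs(Q[...,0])<.02)&(Q[...,1]>-.03)&(Q[...,1]<.16)&(Q[...,2]>-.08)&(Q[...,2]<.12)
    m=box&(H>100)&(H<130)&(S>100);q=Q[m]
    print(n,'blue',len(q),q.min(0).round(4) if len(q) else 0,q.max(0).round(4) if len(q) else 0)
    if len(q)>30:
        # top edge slope & x offset
        T=[]
        for y in np.arange(.02,.14,.01):
            g=q[(q[:,1]>y)&(q[:,1]<y+.01)]
            if len(g)>3:T.append([y+.005,g[:,2].min(),g[:,0].mean()])
        T=np.array(T);
        if len(T)>2: print('  edge z fit (deg,z at y=.062)',np.degrees(np.arctan(np.polyfit(T[:,0],T[:,1],1)[0])).round(2),np.polyval(np.polyfit(T[:,0],T[:,1],1),.062).round(4),'x',T[:,2].round(4))
    k=box&(H>12)&(H<35)&(S>110)&(Q[...,1]>.03)&(Q[...,1]<.1)&(Q[...,2]<-.035);q=Q[k]
    if len(q)>3: print('  hook tool',len(q),q.min(0).round(4),q.max(0).round(4),'x mean',q[:,0].mean().round(4),'world',P[k].mean(0).round(4))
    if len(sys.argv)>1 and n==sys.argv[1]: cv2.imwrite('pics/'+sys.argv[2]+'.png',c['image'])
E
python3 held.py
```

```text
6.25 [0.46248079 0.33135404 0.23151187] yaw 9.811182670164536 force [-0.3  0.8 -1.4] [-0.35  0.67 -0.6   1.74  0.48  0.87 -0.99] 0.008032911742015113
top blue 120 [-0.0082  0.0087 -0.0321] [0.0025 0.1417 0.0507]
  edge z fit (deg,z at y=.062) -0.45 -0.0304 x [-0.0011 -0.0015 -0.0026 -0.0039 -0.0014 -0.0005 -0.0007 -0.0006 -0.001
 -0.0008 -0.0009]
  hook tool 26 [-0.018   0.0344 -0.0799] [ 0.0022  0.0816 -0.0385] x mean -0.0015 world [0.4719 0.2661 0.3037]
scene blue 1639 [-0.0037 -0.0129 -0.0268] [0.0185 0.1413 0.0812]
  edge z fit (deg,z at y=.062) -8.88 -0.0195 x [0.002  0.0019 0.002  0.0017 0.0018 0.0018 0.0014 0.0019 0.0016 0.0019
 0.0017 0.0015]
  hook tool 75 [-0.0143  0.0306 -0.0788] [ 0.0028  0.083  -0.0355] x mean -0.0007 world [0.4714 0.2738 0.2953]
wrist blue 3033 [-0.0129 -0.0293 -0.0797] [0.0162 0.1123 0.0811]
  edge z fit (deg,z at y=.062) 37.35 -0.0093 x [-0.0018 -0.0019 -0.0055]
```

The board is held square with no sag: its top edge is 30 mm above the TCP and its bottom is at 0.15. Moving to the far end of the bar, staging on the +y side.

Emit:
{"op": "step_arm", "data": {"targets": [[0, 0, 0, 0.01, -0.012, 0, 1], [0, 0, -1.9, 0.02, -0.025, 0, 1], [0, 0, -2, 0.026, -0.034, 0, 1], [0, 0, -2, 0.03, -0.039, 0, 1], [0, 0, -2, 0.03, -0.04, 0, 1], [0, 0, -2, 0.03, -0.04, 0, 1], [0, 0, -2, 0.03, -0.04, 0, 1], [0, 0, -2, 0.028, -0.037, 0, 1], [0, 0, -2, 0.02, -0.025, 0, 1], [0, 0, -1, 0.01, -0.012, 0, 1]]}}

```text
t: 7.4
tool_pos: [0.6969, 0.019, 0.2266]
tcp_rot: [3.131, -0.206, -0.002]
force: [0.1, 0.1, -2.4]
finger_gap: 0.0074
```

Emit:
{"op": "step_arm", "data": {"targets": [[0, 0, 0, 0, 0, -0.004, 1], [0, 0, 0, 0, 0, -0.01, 1], [0, 0, 0, 0, 0, -0.015, 1], [0, 0, 0, 0, 0, -0.018, 1], [0, 0, 0, 0, 0, -0.018, 1], [0, 0, 0, 0, 0, -0.014, 1], [0, 0, 0, 0, 0, -0.008, 1], [0, 0, 0, 0, 0, -0.004, 1], [0, 0, 0, 0, 0, 0, 1], [0, 0, 0, 0, 0, 0, 1]]}}

```text
t: 8.4
tool_pos: [0.6961, 0.0264, 0.1383]
tcp_rot: [-3.135, 0.194, -0.002]
force: [0.3, 0.4, -1.4]
finger_gap: 0.0079
```

```bash
python3 held.py scene scene3
```

```text
8.4 [0.69608178 0.02636171 0.13830673] yaw -7.072721815876906 force [ 0.3  0.4 -1.4] [ 0.14  0.94 -0.5   1.4   0.51  0.93 -0.62] 0.007919599229760198
top blue 0 0 0
scene blue 437 [-0.0139 -0.0176 -0.0345] [0.0197 0.1426 0.077 ]
  edge z fit (deg,z at y=.062) -21.0 0.0132 x [0.0033 0.0029 0.0027 0.0028 0.0019 0.0025 0.0023 0.0022 0.0023 0.0026
 0.0022 0.0021]
  hook tool 22 [-0.0037  0.0542 -0.0787] [ 0.002   0.0809 -0.0584] x mean 0.0003 world [ 0.6879 -0.0412  0.211 ]
wrist blue 3067 [-0.016  -0.03   -0.0795] [0.0163 0.1113 0.0756]
  edge z fit (deg,z at y=.062) 39.23 -0.0102 x [-0.0005 -0.0005 -0.0042 -0.0016]
```

View pics/scene3.png

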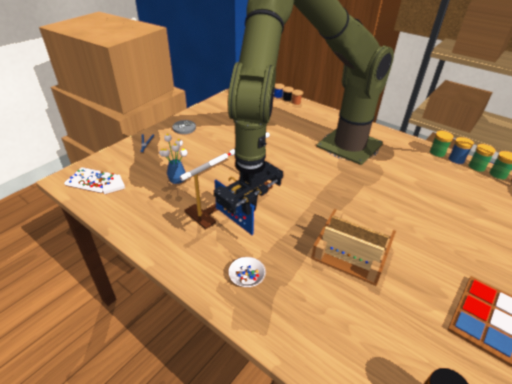

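Scene view: the board is held level beside the far post at about (235,205), clear of bar and dish. Sliding the hook's mouth over the bar.

Emit:
{"op": "step_arm", "data": {"targets": [[0, 0, 0, -0.0008, -0.0065, 0.0005, 1], [0, 0, 0, -0.0012, -0.01, 0.001, 1], [0, 0, 0, -0.0012, -0.01, 0, 1], [0, 0, 0, -0.0012, -0.01, 0, 1], [0, 0, 0, -0.0012, -0.01, 0, 1], [0, 0, 0, -0.0012, -0.01, 0, 1], [0, 0, 0, -0.0012, -0.01, 0, 1], [0, 0, 0, -0.0012, -0.01, 0, 1], [0, 0, 0, -0.0008, -0.0065, 0, 1], [0, 0, 0, 0, 0, 0, 1]]}}

```text
t: 9.55
tool_pos: [0.6854, -0.0588, 0.139]
tcp_rot: [3.134, -0.197, -0.0]
force: [0.2, -0.2, -1.6]
finger_gap: 0.0075
```

Emit:
{"op": "step_arm", "data": {"targets": [[0, 0, 0, -0.0006, -0.005, 0, 1], [0, 0, 0, -0.0006, -0.005, 0, 1], [0, 0, 0, -0.0006, -0.005, 0, 1], [0, 0, 0, -0.0006, -0.005, 0, 1], [0, 0, 0, -0.0006, -0.005, 0, 1], [0, 0, 0, -0.0006, -0.005, 0, 1], [0, 0, 0, -0.0006, -0.005, 0, 1], [0, 0, 0, -0.0006, -0.005, 0, 1], [0, 0, 0, -0.0006, -0.004, 0, 1], [0, 0, 0, 0, 0, 0, 1]]}}

```text
t: 10.55
tool_pos: [0.68, -0.1021, 0.139]
tcp_rot: [3.135, -0.196, -0.0]
force: [-0.1, -0.1, -1.4]
finger_gap: 0.0079
```

```bash
python3 held.py
python3 - <<'E'
from h import *
im=[]
for n,(x,y) in (('scene',(230,170)),('top',(300,180))):
    c=np.load(n+'.npz')['image'][y-45:y+45,x-45:x+45];im.append(cv2.resize(c,(400,400),interpolation=cv2.INTER_CUBIC))
cv2.imwrite('pics/c4.png',np.hstack(im))
E
```

```text
10.55 [ 0.68000458 -0.10205536  0.13899234] yaw -7.147910828843043 force [-0.1 -0.1 -1.4] [ 0.33  0.93 -0.52  1.43  0.52  0.92 -0.45] 0.00794132096021879
top blue 0 0 0
scene blue 392 [-0.0142 -0.0192 -0.0376] [0.0196 0.1343 0.0775]
  edge z fit (deg,z at y=.062) -12.49 -0.0025 x [0.0029 0.0029 0.003  0.0027 0.0034 0.0024 0.0023 0.0017]
  hook tool 13 [-0.0026  0.0592 -0.079 ] [ 0.0026  0.0802 -0.0614] x mean 0.0006 world [ 0.6719 -0.1721  0.2108]
wrist blue 3017 [-0.0123 -0.0294 -0.08  ] [0.0137 0.1093 0.0781]
  edge z fit (deg,z at y=.062) 37.9 -0.0067 x [-0.0003 -0.0006 -0.0006 -0.0068]
```

View pics/c4.png

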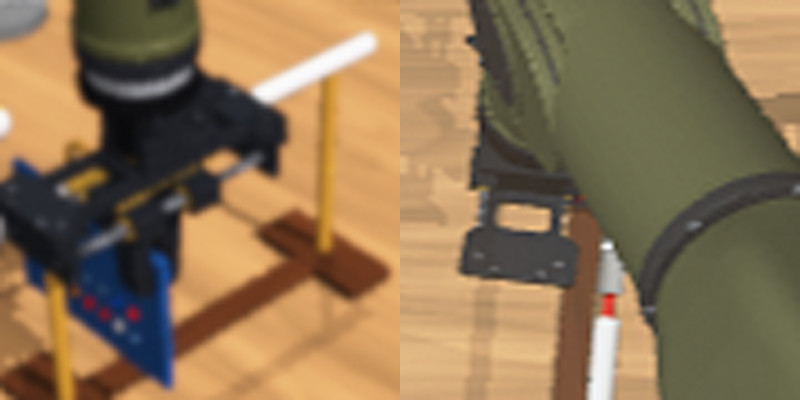

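No contact force, and the hook's reach is past the bar. Lowering onto the bar.

Emit:
{"op": "step_arm", "data": {"targets": [[0, 0, 0, 0, 0, -0.003, 1], [0, 0, 0, 0, 0, -0.003, 1], [0, 0, 0, 0, 0, -0.003, 1], [0, 0, 0, 0, 0, -0.003, 1], [0, 0, 0, 0, 0, -0.003, 1], [0, 0, 0, 0, 0, -0.002, 1], [0, 0, 0, 0, 0, -0.002, 1], [0, 0, 0, 0, 0, -0.001, 1], [0, 0, 0, 0, 0, 0, 1], [0, 0, 0, 0, 0, 0, 1]]}}

```text
t: 11.7
tool_pos: [0.6803, -0.1009, 0.1192]
tcp_rot: [-3.136, 0.194, -0.001]
force: [0.6, 0.4, -1.5]
finger_gap: 0.0078
```

Emit:
{"op": "step_arm", "data": {"targets": [[0, 0, 0, 0, 0, -0.001, 1], [0, 0, 0, 0, 0, 0, 1], [0, 0, 0, 0, 0, -0.001, 1], [0, 0, 0, 0, 0, 0, 1], [0, 0, 0, 0, 0, -0.001, 1], [0, 0, 0, 0, 0, 0, 1], [0, 0, 0, 0, 0, 0, 1], [0, 0, 0, 0, 0, 0, 1], [0, 0, 0, 0, 0, 0, 1], [0, 0, 0, 0, 0, 0, 1]]}}

```text
t: 12.7
tool_pos: [0.6807, -0.1018, 0.1171]
tcp_rot: [3.134, -0.195, 0.003]
force: [-0.9, -1.3, 5.4]
finger_gap: 0.0082
```

Contact on the bar at about 7 N. Sliding towards the robot with light contact.

Emit:
{"op": "step_arm", "data": {"targets": [[0, 0, 0, -0.002, 0.00025, 0, 1], [0, 0, 0, -0.004, 0.0005, 0, 1], [0, 0, 0, -0.005, 0.0006, 0, 1], [0, 0, 0, -0.005, 0.0006, 0, 1], [0, 0, 0, -0.005, 0.0006, 0, 1], [0, 0, 0, -0.005, 0.0006, 0, 1], [0, 0, 0, -0.005, 0.0007, 0, 1], [0, 0, 0, -0.004, 0.0005, 0, 1], [0, 0, 0, -0.003, 0.0004, 0, 1], [0, 0, 0, -0.002, 0.0002, 0, 1]]}}

```text
t: 13.7
tool_pos: [0.641, -0.0963, 0.117]
tcp_rot: [3.135, -0.193, 0.005]
force: [3.9, -2.0, 5.1]
finger_gap: 0.0076
```

Emit:
{"op": "step_arm", "data": {"targets": [[0, 0, 0, -0.002, 0.00025, 0, 1], [0, 0, 0, -0.004, 0.0005, 0, 1], [0, 0, 0, -0.005, 0.0006, 0, 1], [0, 0, 0, -0.005, 0.0006, 0, 1], [0, 0, 0, -0.005, 0.0006, 0, 1], [0, 0, 0, -0.005, 0.0006, 0, 1], [0, 0, 0, -0.004, 0.0005, 0, 1], [0, 0, 0, -0.003, 0.0004, 0, 1], [0, 0, 0, -0.002, 0.0003, 0, 1], [0, 0, 0, 0, 0, 0, 1]]}}

```text
t: 14.7
tool_pos: [0.6054, -0.0919, 0.1168]
tcp_rot: [3.135, -0.194, 0.002]
force: [1.7, -1.4, 6.3]
finger_gap: 0.0081
```

Emit:
{"op": "step_arm", "data": {"targets": [[0, 0, 0, -0.002, 0.00025, 0, 1], [0, 0, 0, -0.002, 0.00025, 0, 1], [0, 0, 0, -0.002, 0.00025, 0, 1], [0, 0, 0, -0.002, 0.00025, 0, 1], [0, 0, 0, -0.001, 0.0001, 0, 1], [0, 0, 0, -0.001, 0.0001, 0, 1], [0, 0, 0, -0.001, 0.0001, 0, 1], [0, 0, 0, -0.001, 0.0001, 0, 1], [0, 0, 0, -0.001, 0.0001, 0, 1], [0, 0, 0, 0, 0, 0, 1]]}}

```text
t: 15.7
tool_pos: [0.5904, -0.0894, 0.1152]
tcp_rot: [-3.135, 0.193, 0.005]
force: [-0.4, -0.2, -1.2]
finger_gap: 0.0078
```

Emit:
{"op": "step_arm", "data": {"targets": [[0, 0, 0, -0.001, 0.0001, 0, 1], [0, 0, 0, -0.001, 0.0001, 0, 1], [0, 0, 0, -0.001, 0.0001, 0, 1], [0, 0, 0, -0.001, 0.0001, 0, 1], [0, 0, 0, -0.0005, 0.0001, 0, 1], [0, 0, 0, -0.0005, 0.0001, 0, 1], [0, 0, 0, 0, 0, 0, 1], [0, 0, 0, 0, 0, 0, 1], [0, 0, 0, 0, 0, 0, 1], [0, 0, 0, 0, 0, 0, 1]]}}

```text
t: 16.7
tool_pos: [0.5872, -0.0895, 0.1161]
tcp_rot: [-3.136, 0.194, -0.0]
force: [0.8, -0.7, -1.7]
finger_gap: 0.0078
```

The support vanished, so the hook is over the notch. Lowering into it.

Emit:
{"op": "step_arm", "data": {"targets": [[0, 0, 0, -0.001, 0.0001, -0.0005, 1], [0, 0, 0, 0, 0, -0.0005, 1], [0, 0, 0, 0, 0, -0.0005, 1], [0, 0, 0, 0, 0, -0.0005, 1], [0, 0, 0, 0, 0, -0.0005, 1], [0, 0, 0, 0, 0, -0.0005, 1], [0, 0, 0, 0, 0, 0, 1], [0, 0, 0, 0, 0, 0, 1], [0, 0, 0, 0, 0, 0, 1], [0, 0, 0, 0, 0, 0, 1]]}}

```text
t: 17.7
tool_pos: [0.5862, -0.0894, 0.1131]
tcp_rot: [3.136, -0.194, 0.0]
force: [0.3, -0.4, -0.4]
finger_gap: 0.0076
```

Emit:
{"op": "step_arm", "data": {"targets": [[0, 0, 0, 0, 0, -0.0005, 1], [0, 0, 0, 0, 0, 0, 1], [0, 0, 0, 0, 0, -0.0005, 1], [0, 0, 0, 0, 0, 0, 1], [0, 0, 0, 0, 0, 0, 1], [0, 0, 0, 0, 0, 0, 1], [0, 0, 0, 0, 0, 0, 1], [0, 0, 0, 0, 0, 0, 1], [0, 0, 0, 0, 0, 0, 1], [0, 0, 0, 0, 0, 0, 1]]}}

```text
t: 18.7
tool_pos: [0.5863, -0.0897, 0.1122]
tcp_rot: [3.135, -0.194, 0.0]
force: [0.3, -2.5, 4.8]
finger_gap: 0.0081
```

```bash
python3 held.py | grep -v fit
```

```text
18.7 [ 0.58628119 -0.08968306  0.11219926] yaw -7.0891187973528735 force [ 0.3 -2.5  4.8] [ 0.34  0.85 -0.47  1.76  0.58  0.67 -0.59] 0.008082097186480045
top blue 0 0 0
scene blue 399 [-0.0151 -0.0171 -0.0332] [0.0192 0.1377 0.0762]
 0.003  0.0022]
  hook tool 7 [-0.009   0.0587 -0.08  ] [ 0.0029  0.0749 -0.0754] x mean -0.0007 world [ 0.5772 -0.1562  0.1899]
wrist blue 2994 [-0.0131 -0.027  -0.0791] [0.0134 0.1124 0.0763]
```

Seated: 4.6 mm lower than on the plain bar, with support force back. Relieving the small sideways load, then opening.

Emit:
{"op": "step_arm", "data": {"targets": [[0, 0, 0, 0, 0, 0.0005, 1], [0, 0, 0, -0.0001, -0.001, 0, 1], [0, 0, 0, -0.0001, -0.001, 0, 1], [0, 0, 0, -0.0001, -0.001, 0, 1], [0, 0, 0, 0, 0, 0, 1], [0, 0, 0, 0, 0, 0, 1], [0, 0, 0, 0, 0, 0, 1], [0, 0, 0, 0, 0, 0, 1], [0, 0, 0, 0, 0, 0, 1], [0, 0, 0, 0, 0, 0, 1]]}}

```text
t: 19.85
tool_pos: [0.5859, -0.0923, 0.1126]
tcp_rot: [-3.135, 0.194, -0.0]
force: [0.1, 3.3, 1.3]
finger_gap: 0.008
```

Emit:
{"op": "step_arm", "data": {"targets": [[0, 0, 0, 0.0001, 0.0008, 0, 1], [0, 0, 0, 0.0001, 0.0007, 0, 1], [0, 0, 0, 0, 0, 0, 1], [0, 0, 0, 0, 0, 0, 1], [0, 0, 0, 0, 0, 0, 0.85], [0, 0, 0, 0, 0, 0, 0.8], [0, 0, 0, 0, 0, 0, 0.75], [0, 0, 0, 0, 0, 0, 0.7], [0, 0, 0, 0, 0, 0, 0.65], [0, 0, 0, 0, 0, 0, 0.6]]}}

```text
t: 20.85
tool_pos: [0.586, -0.0909, 0.1125]
tcp_rot: [-3.136, 0.194, 0.0]
force: [-0.3, -0.9, 0.6]
finger_gap: 0.0345
```

Emit:
{"op": "step_arm", "data": {"targets": [[0, 0, 0, 0, 0, 0, 0.5], [0, 0, 0, 0, 0, 0, 0.45], [0, 0, 0, 0, 0, 0, 0.45], [0, 0, 0, 0, 0, 0, 0.45], [0, 0, 0, 0, 0, 0, 0.45], [0, 0, 0, 0, 0, 0, 0.45], [0, 0, 0, 0, 0, 0, 0.45], [0, 0, 0, 0, 0, 0, 0.45], [0, 0, 0, 0, 0, 0, 0.45], [0, 0, 0, 0, 0, 0, 0.45]]}}

```text
t: 21.85
tool_pos: [0.5861, -0.0908, 0.1126]
tcp_rot: [-3.136, 0.194, -0.0]
force: [0.5, 0.8, -0.6]
finger_gap: 0.0484
```

```bash
python3 held.py scene scene5| grep -v fit
python3 - <<'E'
from h import *
im=[]
for n,(x,y,k) in (('scene',(225,175,50)),('wrist',(256,260,120))):
    c=np.load(n+'.npz')['image'][y-k:y+k,x-k:x+k];im.append(cv2.resize(c,(400,400),interpolation=cv2.INTER_CUBIC))
cv2.imwrite('pics/c5.png',np.hstack(im))
E
```

```text
21.85 [ 0.58606385 -0.09083492  0.11258157] yaw -7.0737260114151645 force [ 0.5  0.8 -0.6] [ 0.34  0.85 -0.47  1.76  0.58  0.67 -0.58] 0.04840147986027506
top blue 0 0 0
scene blue 362 [-0.006  -0.0192 -0.0319] [0.0082 0.1394 0.0781]
 0.0029 0.0016]
  hook tool 9 [-0.0013  0.0505 -0.0796] [ 0.0035  0.0774 -0.0653] x mean 0.0007 world [ 0.5787 -0.1559  0.1886]
wrist blue 2905 [-0.0082 -0.0269 -0.0767] [0.0068 0.1096 0.0762]
```

View pics/c5.png

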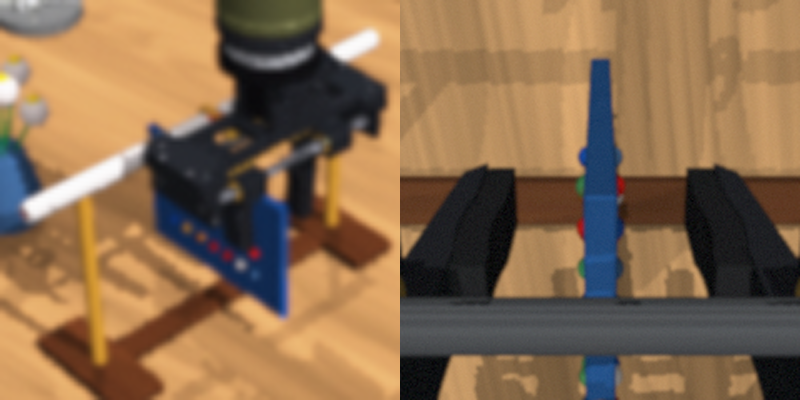

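The crop shows the board hanging free, centred between the open fingers. Backing off along the board and up.

Emit:
{"op": "step_arm", "data": {"targets": [[0, 0, 0, 0.0006, 0.005, 0.003, 0.45], [0, 0, 0, 0.0006, 0.005, 0.005, 0.45], [0, 0, 0, 0.0006, 0.005, 0.01, 0.45], [0, 0, 0, 0.0006, 0.005, 0.015, 0.45], [0, 0, 0, 0, 0, 0.025, 0.45], [0, 0, 0, 0, 0, 0.03, 0.45], [0, 0, 0, 0, 0, 0.04, 0.45], [0, 0, 0, 0, 0, 0.04, 0.45], [0, 0, 0, 0, 0.03, 0.04, 0.45], [0, 0, 0, 0, 0.04, 0.02, 0.45]]}}

```text
t: 23.0
tool_pos: [0.5899, -0.0015, 0.3456]
tcp_rot: [-3.135, 0.201, -0.011]
force: [0.9, 0.4, -0.1]
finger_gap: 0.0486
```

Emit:
{"op": "step_arm", "data": {"targets": [[0, 0, 0, 0, 0.05, 0, 0.45], [0, 0, 0, 0, 0.05, 0, 0.45], [0, 0, 0, 0, 0.05, 0, 0.45], [0, 0, 0, 0, 0.05, 0, 0.45], [0, 0, 0, 0, 0.04, 0, 0.45], [0, 0, 0, 0, 0, 0, 0.45], [0, 0, 0, 0, 0, 0, 0.45], [0, 0, 0, 0, 0, 0, 0.45], [0, 0, 0, 0, 0, 0, 0.45], [0, 0, 0, 0, 0, 0, 0.45]]}}

```text
t: 24.0
tool_pos: [0.5889, 0.2375, 0.3408]
tcp_rot: [3.135, -0.198, 0.001]
force: [-0.2, 0.1, 0.4]
finger_gap: 0.0484
```

Run:
```python
from h import *
print(env.state()['t'],env.state()['force'])
im=[]
for n,(x,y) in (('scene',(228,180)),('top',(300,205))):
    c=cam(n);P=cloud(c);H,S,V=cv2.split(cv2.cvtColor(c['image'],cv2.COLOR_BGR2HSV))
    m=(H>100)&(H<130)&(S>100)&(c['depth']>0)&(P[...,0]>.5)&(P[...,0]<.7)&(P[...,1]<-.03)&(P[...,1]>-.25)&(P[...,2]>.02);p=P[m]
    print(n,'board',len(p),p.min(0).round(4),p.max(0).round(4),p.mean(0).round(4))
    k=(H>12)&(H<35)&(S>110)&(P[...,2]>.165)&(P[...,2]<.21)&(abs(P[...,0]-.5785)<.03)&(abs(P[...,1]+.15)<.04);p=P[k]
    if len(p):print(' hook',len(p),p.min(0).round(4),p.max(0).round(4),p.mean(0).round(4))
    im.append(cv2.resize(c['image'][y-50:y+50,x-50:x+50],(400,400),interpolation=cv2.INTER_CUBIC))
cv2.imwrite('pics/c6.png',np.hstack(im))
```

```text
24.0 [-0.23961146  0.06853681  0.4118202 ]
scene board 696 [ 0.5701 -0.2239  0.0368] [ 0.5936 -0.0707  0.1442] [ 0.583  -0.1375  0.0946]
 hook 27 [ 0.5709 -0.1697  0.1654] [ 0.583  -0.1343  0.1925] [ 0.5788 -0.1453  0.183 ]
top board 97 [ 0.5677 -0.2268  0.0651] [ 0.5893 -0.0755  0.1472] [ 0.5778 -0.1514  0.1399]
 hook 27 [ 0.5739 -0.171   0.1721] [ 0.5801 -0.136   0.1968] [ 0.5774 -0.1533  0.1902]
```

View pics/c6.png

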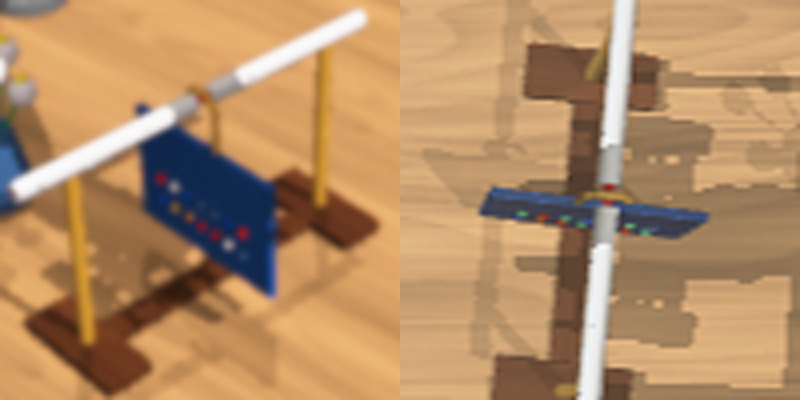

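The board hangs in the red notch and nothing touches it. Handing in.

```bash
python3 -c "
from h import *
print(env.finish_job(),env.state()['t'])"
```

```text
the job is handed in; nothing more can be done
the job is handed in; nothing more can be done
```

The blue board now hangs by its hook in the red notch of the display bar, and I handed the job in at about 24 s of the 61 s allowed. I lifted it straight out of its slot and hooked it over the bar about 95 mm beyond the notch, towards the far end. I then slid it towards the robot in light contact until the hook dropped.

**Drop into the notch:** the upward support vanished over the red, and lowering further brought contact back 4.6 mm below the plain-bar level; about 4.5 mm was expected.

**Final pictures:** with the gripper away, the hook was at x ≈ 0.577–0.579, against the notch at 0.5785, with red visible on either side of it. The board was hanging upright.

**Forces:** the highest wrist reading between moves was about 6–7 N.

**Checks that disagreed:**
- The top camera put the board's top edge and the hook's crown about 3–6 mm higher than they should be in the notch. The scene camera was within about 3 mm, and I trusted the contact check over both.
- Some edge-tilt readings of the held board from the scene and wrist cameras were unusable because the gripper hid part of it. I relied on the top view, which showed 0.45° of tilt.
- I did not re-measure the other boards, the dish or the vase at the end. No readings between moves suggested contact with them.

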